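Load the specimen holder of the microscope stage

TASK

Load the three black specimen mounts into the holder plate of the microscope stage, each fully home and level, polished face up, in the cavity cut to its own outline. The plate is clamped somewhere along its slide, where the last user left it: feel or look for it, work gently and do not force it, and leave the objective, the oil bottle and the mouse where they are.

Things in the scene. Friction and masses are not known exactly. Their poses are not given: they have to be found in the camera images.
- stage: Specimen stage, fixed: aluminium base 210 x 130 x 10 mm (its x, y, z). Origin: centre of its underside; x along the row of cavities, z up. A dark bar 8 mm wide, 8 mm high lies across each x end. Between them the steel holder plate lies on the base, parallel to it. More than 50 N on the stage fails.
- slide_mid (a point): Fixed point on the stage (axes as the stage), 24 mm above its origin. Plate: 184 (x) x 64 (y) x 14 mm, its top level with this point. Its centre has this x but lies anywhere from -16 to +16 mm along y, clamped (holds over 60 N). That offset is NOT reported: feel it (e.g. touch a long side, 32 mm from the plate's centre line) or look.
- round_lane (a point): Fixed point on the stage, x = -56 mm, at the cavity floor's height (14 mm above the stage's underside). The round cavity, 38 mm across, 10 mm deep, rim chamfered 1.5 mm, is on the plate's centre line at this x; its y differs from this point by the plate's unreported offset.
- square_lane (a point): The same for the square cavity, 32 x 32 mm, 10 mm deep, at the stage's x = 0. Each cavity accepts only its own mount, with 1 mm of play all round.
- oblong_lane (a point): The same for the oblong cavity, 46 mm (stage x) by 24 mm (stage y), 10 mm deep, at the stage's x = +56 mm.
- round_mount: Black moulded resin specimen mount, a cylinder 36 mm in diameter and 26 mm high, about 60 g, with a small polished steel section in its top face. Stands upright on the bench. Origin: centre of the underside, z up. Belongs in the round cavity.
- square_mount: Black moulded resin specimen mount, 30 x 30 mm and 26 mm high, about 60 g, with a small polished steel section in its top face. Stands upright on the bench. Origin: centre of the underside; x and y square to its sides, z up. Belongs in the square cavity (any quarter turn).
- oblong_mount: Black moulded resin specimen mount, 44 mm (its x) by 22 mm (its y) and 26 mm high, about 60 g, with a small polished steel section in its top face. Stands upright on the bench. Origin: centre of the underside, z up. Belongs in the oblong cavity, long side along the stage's x (either way round).
- objective: Bystander: steel microscope objective standing on the bench, 32 mm in diameter, 52 mm high. Origin: centre of the underside. Leave alone.
- oil_bottle: Bystander: small amber bottle with a black cap, 32 mm in diameter, 65 mm high. Origin: centre of the underside. Leave alone.
- mouse: Bystander: black computer mouse, 105 x 60 x 33 mm. Origin: centre of the underside. Leave alone.
Things that resemble listed ones, but are neither listed nor needed, are in the scene too. Several things look just like the stage: the one meant starts nearest to the robot's base.

How it is judged:
By the outcome, as a careful person would: the job done as asked, in the order asked, and still so for the second after the job is handed in, with the robot touching nothing.
It also fails if it takes over 72 s, if anything falls off the work surface, if the arm or the gripper's body presses on something with over 40 N, if the wrist force passes 120 N, or if a joint passes its speed limit or range.

ROBOT

A 6-joint arm with a two-finger parallel gripper is mounted at the origin on the work surface. World frame = base frame: x ahead of the robot, y to its left, z up, the work surface at z = 0. Lengths are in m, angles in rad, forces in N, time in s.
With the tool pointing down it reaches from about 0.35 to 0.95 m from the base axis. Payload 17.4 kg.
Tool frame: the origin (TCP) lies between the finger pads; the fingertips stand robot.tip_reach ahead of it and the grasp point (between the pads) lies 3 mm ahead of it (robot.tip_reach is the distance from the TCP to the fingertips, in m); z points along the fingers, x is the direction in which the jaws open and shut, and the axes are right-handed (so a half turn about z gives the same grasp; the last joint's range is limited). The gripper opens to 93 mm and grips with 3 to 60 N. Pads are 15 mm wide; open, the fingers measure 128 mm over their backs; the gripper's body (75 mm by 188 mm) begins 65 mm behind the grasp point.
Start: joints at [-1.288, 0.116, 1.442, -0, 1.584, -0.038], TCP at [0.213, -0.641, 0.241] pointing down, gripper open.
Joint ranges: [-2.83, 2.83], [-0.83, 2.19], [0.07, 2.5], [-1.14, 4.28], [0.01, 3], [-2.97, 2.97]. Speed limits (rad/s): [1.89, 1.89, 2.22, 3.14, 3.14, 3.14].

INTERFACE

Orientations are given as a unit quaternion [x, y, z, w].
In Python, from bench import robot gives the robot as it stands. The module is installed in compiled form; this text tells all that it offers.
- The arm moves only by the tool send_rows, never from a script. Its argument "steps" is a list of rows, each an object with "delta_pos": the shift along the tool's x, y, z in units of 40 mm (1.0 is 40 mm), a list of three; "rot": the turn, a rotation vector about the tool's x, y, z in rad, a list of three. A call has 1 to 20 rows; each row shifts and turns the commanded pose from where the row before left it, along the tool's axes as they then stand; what a row does not reach is not made up. A row lasts 1/10 s, in which the tool goes at most 50 mm and 8.59 degrees, less where a joint would pass 70% of its speed; a pose out of reach is approached as far as the arm can. A call is refused whole if a number of a shift passes 1 or a number of a turn 0.15, either way. A call with a gripper value outside its range is refused whole. "grip" is the gripper's target within -1 to 1 (fully open at 1, half-way at 0, shut at -1), set as the call begins (left out, the last holds). The fingers move at their own pace and stop on an object; "newtons" is the grip in N (left out, the last holds). Time passes only in rows, so rows that do not move let the fingers close. It gives the time, the measured TCP pose, the force and the opening at its end, in the units of the state.
- robot.observe(): the state, without advancing time (a new reading comes with each control period).
- robot.read_camera(name): name is "scene" or "top" or "wrist"; returns a dict with "image" (420x560x3 uint8, blue, green, red), "fx", "fy", "cx", "cy" (pixels), "k1" (the pictures are not rectified: a ray, as slopes to the right and down, at radius r is drawn at 1 + k1 r^2 times it, then the intrinsics apply), "view" (4x4, takes a point from world to camera coordinates). Camera axes: x right, y up, looking along -z (the intrinsics and any distortion apply to the point x, -y, -z); pixel columns grow to the right and rows downward; lengths in m; the calibration is good to about 2 mm. A picture is of the moment at which its call begins. There is no depth.
- robot.close_job(): hands the job in, once; it reports no verdict.
The state is a dict: "t": time; "joint_pos": joint angles; "qd": joint speeds; "effort": joint torques, N m; "tcp_pos": TCP position; "tool_rot": TCP orientation; "contact_force": force on the tool from outside, world axes, zero at the start; "torque": the same for the moment, N m; "finger_gap": finger opening in m.
Only numpy, scipy, OpenCV 4.12 (cv2) and the standard library are available. Lean on these libraries where they do the work, as an engineer would, in place of code of your own. Each camera call takes 0.05 s, during which the arm holds its last target. There are 200 camera calls.

## Working session

There is one attempt and no reset: what is moved stays moved. The work goes in short steps, Python scripts to look and compute and a tool call to move; the robot and the scene stay as the last step left them, time stands still between calls to the robot, and variables do not carry over. Pictures are saved under pics/ and viewed, about 8 in all and at most 12, crops included, and the job is handed in when it is done.

Besides the shell and the picture viewer there is one more tool, called after "Emit:" as a command line: name --argument value ..., lists and objects as JSON in quotes. send_rows: Moves the arm, as the interface text tells. Its arguments: {"type":"object","properties":{"steps":{"type":"array"},"grip":{"type":"number"},"newtons":{"type":"number"}},"required":["steps"]}

```bash
mkdir -p pics; cat > h.py <<'E'
import numpy as np, cv2
from bench import robot
from scipy.spatial.transform import Rotation as R
def snap(name,fn):
    c=robot.read_camera(name); cv2.imwrite('pics/'+fn+'.png',c['image'])
    np.save('pics/'+fn+'.npy',{k:v for k,v in c.items()},allow_pickle=True); return c
def load(fn): return np.load('pics/'+fn+'.npy',allow_pickle=True).item()
def K(c): return np.array([[c['fx'],0,c['cx']],[0,c['fy'],c['cy']],[0,0,1.]]),np.array([c['k1'],0,0,0.])
def ray(c,px):
    k,d=K(c); s=cv2.undistortPoints(np.array(px,float).reshape(-1,1,2),k,d).reshape(-1,2)
    V=np.array(c['view']); dirs=np.c_[s[:,0],-s[:,1],-np.ones(len(s))]@V[:3,:3]
    return -V[:3,:3].T@V[:3,3],dirs
def atz(c,px,z):
    o,d=ray(c,px); return o+d*((z-o[2])/d[:,2])[:,None]
def proj(c,P):
    V=np.array(c['view']); q=np.atleast_2d(P)@V[:3,:3].T+V[:3,3]; q=q*[1,-1,-1]
    k,d=K(c); return cv2.projectPoints(q,np.zeros(3),np.zeros(3),k,d)[0].reshape(-1,2)
def tri(c1,p1,c2,p2):
    o1,d1=ray(c1,p1);o2,d2=ray(c2,p2);out=[]
    for a,b in zip(d1,d2):
        s=np.linalg.lstsq(np.c_[a,-b],o2-o1,rcond=None)[0]; out.append(np.r_[(o1+s[0]*a+o2+s[1]*b)/2,np.linalg.norm(o1+s[0]*a-o2-s[1]*b)])
    return np.array(out)
E
python3 - <<'E'
from h import *
print(robot.observe(), robot.tip_reach)
for n in('top','scene','wrist'):
    c=snap(n,n+'0'); print(n,c['fx'],c['cx'],c['cy'],c['k1'],np.round(c['view'],3).tolist())
E
```

```text
{'t': 0.0, 'joint_pos': array([-1.28778761e+00,  1.16470894e-01,  1.44225339e+00, -1.32799208e-06,
        1.58402648e+00, -3.78143671e-02]), 'qd': array([-2.81248777e-05, -3.53680587e-04,  9.29296318e-04, -4.50942477e-04,
       -1.53957576e-04, -2.88041653e-04]), 'effort': array([ 1.86342259e-03, -7.21268606e+01, -6.22614741e+01,  7.80770788e-02,
        2.38622446e-02, -7.04251215e-05]), 'tcp_pos': array([ 0.21279012, -0.64038754,  0.23992273]), 'tool_rot': array([ 8.10970805e-01, -5.85086334e-01, -4.56861864e-04, -3.55785391e-04]), 'contact_force': array([-0.11017168,  0.91549221,  1.07187859]), 'torque': array([0.0227021 , 0.01731239, 0.04988953]), 'finger_gap': 0.09308364111243397} 0.022
top 411.72698210487533 270.10303770203416 210.02901470444766 -0.015301754027990094 [[-0.061, -0.998, -0.002, 0.155], [0.977, -0.06, 0.204, -0.563], [-0.203, 0.01, 0.979, -1.056], [0.0, 0.0, 0.0, 1.0]]
scene 480.08424386972877 276.4995216171063 200.5260348554245 -0.008918882103059906 [[0.121, 0.993, -0.012, -0.204], [-0.58, 0.081, 0.81, 0.251], [0.805, -0.091, 0.586, -1.685], [0.0, 0.0, 0.0, 1.0]]
wrist 317.68894752869693 280.2128119884297 210.80783567229585 -0.03726695963942182 [[0.315, -0.949, 0.0, -0.674], [0.914, 0.303, -0.27, 0.031], [0.256, 0.085, 0.963, -0.39], [0.0, 0.0, 0.0, 1.0]]
```

View pics/top0.png

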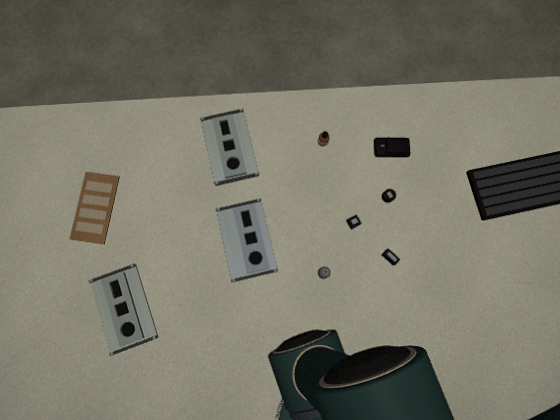

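View pics/scene0.png

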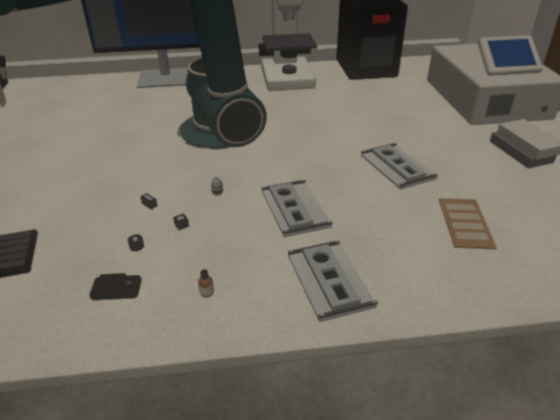

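The top view shows three stages at about (246,239), (229,147) and (123,310). The mounts are at (389,196) round, (353,222) square and (391,257) oblong, and the objective is at (324,272). Next I'll get rough positions.

```bash
python3 - <<'E'
from h import *
c=load('top0'); s=load('scene0')
n=['stA','stB','stC','round','sq','obl','objv','oil','mouse']
px=[(246,239),(229,147),(123,310),(389,194),(353,220),(391,256),(324,270),(323,137),(392,146)]
for a,p in zip(n,atz(c,px,.026)): print(a,p.round(3),np.hypot(p[0],p[1]).round(3))
# stage A bar corners: outer
print(atz(c,[(217,207),(260,200),(277,270),(235,281)],.018).round(3))
im=cv2.resize(c['image'][180:300,200:420],None,fx=3.6,fy=3.6,interpolation=cv2.INTER_CUBIC); cv2.imwrite('pics/top0c.png',im)
E
```

```text
stA [0.501 0.191 0.026] 0.536
stB [0.77  0.227 0.026] 0.803
stC [0.331 0.527 0.026] 0.623
round [ 0.603 -0.216  0.026] 0.641
sq [ 0.536 -0.107  0.026] 0.546
obl [ 0.43  -0.201  0.026] 0.475
objv [ 0.404 -0.015  0.026] 0.404
oil [ 0.784 -0.046  0.026] 0.785
mouse [ 0.744 -0.242  0.026] 0.783
[[0.598 0.268 0.018]
 [0.61  0.147 0.018]
 [0.412 0.111 0.018]
 [0.389 0.227 0.018]]
```

View pics/top0c.png

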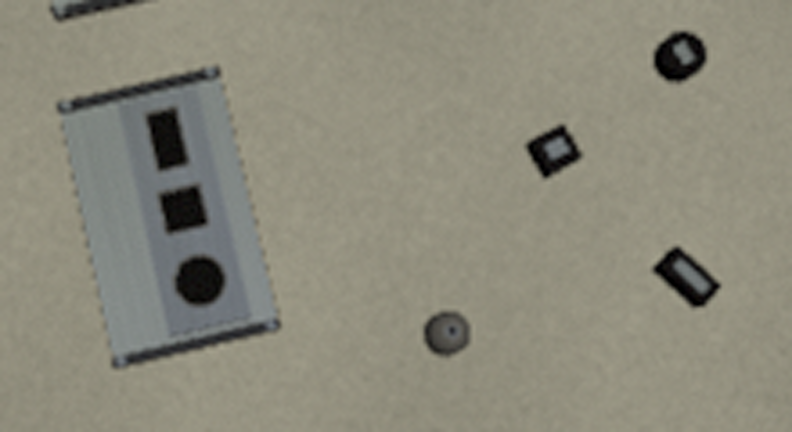

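```bash
cat >> h.py <<'E'
def state(): 
    s=robot.observe(); return s,np.array(s['tcp_pos']),R.from_quat(s['tool_rot'])
def down(yaw): # tool x at yaw deg, pointing down
    a=np.radians(yaw)/2; return R.from_quat([np.cos(a),np.sin(a),0,0])
def plan(pos,yaw):
    s,p,r=state(); t=down(yaw)
    y0=np.degrees(np.arctan2(*r.as_matrix()[1::-1,0]))
    if abs((yaw-y0+180)%360-180)>90: print('note: >90 turn; alt yaw',yaw-180)
    d=r.as_matrix().T@(np.array(pos)-p)/.04; rv=(r.inv()*t).as_rotvec()
    print('t',round(s['t'],2),'p',p.round(4),'yaw',y0.round(2),'gap',round(s['finger_gap'],4),'F',np.round(s['contact_force'],1))
    print(' delta units (tool axes before turning)',d.round(3),'rot',rv.round(3),'q6',round(s['joint_pos'][5],2))
E
python3 - <<'E'
from h import *
c=load('wrist0'); s,p,r=state(); V=np.array(c['view']); o=-V[:3,:3].T@V[:3,3]
print('cam in tool',r.inv().apply(o-p), 'look',r.inv().apply(-V[2,:3]),'right',r.inv().apply(V[0,:3]))
print('tip px',proj(c,p+r.apply([[.0,0,.022],[.046,0,.022],[-.046,0,.022]])))
plan([.45,-.17,.25],-72)
E
```

```text
cam in tool [-0.00088631 -0.07491971 -0.14378273] look [0.00104009 0.26965316 0.96295695] right [ 9.99999362e-01  1.43330258e-04 -1.12023765e-03]
tip px [[281.46826644 259.23800509]
 [362.42585346 259.06784265]
 [200.44970171 259.17184842]]
t 0.15 p [ 0.2128 -0.6405  0.2401] yaw -71.62 gap 0.093 F [ 0.  -0.3  0.2]
 delta units (tool axes before turning) [-9.292 -9.336 -0.24 ] rot [-0.     0.001  0.007] q6 -0.04
```

View pics/wrist0.png

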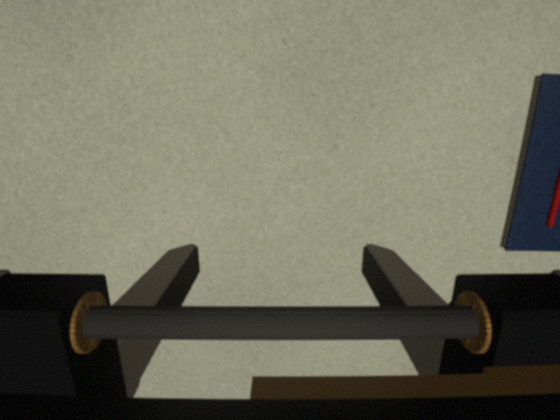

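The wrist view shows empty bench. Image right is tool +x, image up is tool −y, and the fingertips are near row 250. Now moving above the mounts.

Emit:
send_rows --steps '[{"delta_pos": [-0.77, -0.67, -0.02], "rot": [0, 0, 0]}, {"delta_pos": [-0.77, -0.67, -0.02], "rot": [0, 0, 0]}, {"delta_pos": [-0.77, -0.67, -0.02], "rot": [0, 0, 0]}, {"delta_pos": [-0.77, -0.67, -0.02], "rot": [0, 0, 0]}, {"delta_pos": [-0.77, -0.67, -0.02], "rot": [0, 0, 0]}, {"delta_pos": [-0.77, -0.67, -0.02], "rot": [0, 0, 0]}, {"delta_pos": [-0.77, -0.67, -0.02], "rot": [0, 0, 0]}, {"delta_pos": [-0.77, -0.67, -0.02], "rot": [0, 0, 0]}, {"delta_pos": [-0.77, -0.67, -0.02], "rot": [0, 0, 0]}, {"delta_pos": [-0.77, -0.67, -0.02], "rot": [0, 0, 0]}, {"delta_pos": [-0.77, -0.67, -0.02], "rot": [0, 0, 0]}, {"delta_pos": [-0.77, -0.67, -0.02], "rot": [0, 0, 0]}, {"delta_pos": [0, 0, 0], "rot": [0, 0, 0]}, {"delta_pos": [0, 0, 0], "rot": [0, 0, 0]}]'

```text
t: 1.55
tcp_pos: [0.4016, -0.1879, 0.2502]
tool_rot: [0.812, -0.584, 0.0, 0.0]
contact_force: [0.7, -1.4, -0.3]
finger_gap: 0.0932
```

```bash
python3 - <<'E'
from h import *
c=snap('wrist','w1'); plan([.4,-.19,.25],-72)
print(proj(c,[[.603,-.216,.026],[.536,-.107,.026],[.43,-.2,.026]]))
cv2.imwrite('pics/w1b.png',cv2.resize(c['image'][:270],None,fx=1.42,fy=1.42))
E
```

```text
t 1.6 p [ 0.4014 -0.1886  0.2502] yaw -71.58 gap 0.093 F [0.1 0.1 0.2]
 delta units (tool axes before turning) [0.022 0.044 0.004] rot [ 0.    -0.     0.007] q6 0.75
[[367.34207506  16.70056418]
 [248.40060926  46.20034007]
 [298.16577601 168.27941139]]
```

View pics/w1.png

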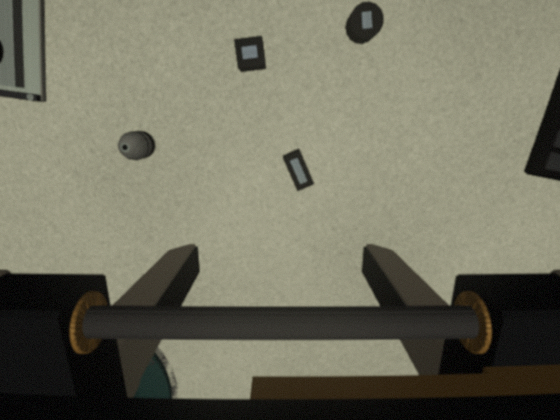

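The wrist view shows the round mount at (365,22), the square at (250,54), the oblong at (298,170) and the objective at (136,145). Next, a second view with some baseline, then a silhouette fit.

Emit:
send_rows --steps '[{"delta_pos": [-0.28, -0.44, 0.25], "rot": [0, 0, 0]}, {"delta_pos": [-0.28, -0.44, 0.25], "rot": [0, 0, 0]}, {"delta_pos": [-0.28, -0.44, 0.25], "rot": [0, 0, 0]}, {"delta_pos": [0, 0, 0], "rot": [0, 0, 0]}, {"delta_pos": [0, 0, 0], "rot": [0, 0, 0]}]'

```text
t: 2.1
tcp_pos: [0.4407, -0.1409, 0.2201]
tool_rot: [0.811, -0.585, -0.0, 0.0]
contact_force: [-0.6, -1.0, 0.6]
finger_gap: 0.0931
```

```bash
cat > fit.py <<'E'
from h import *
from scipy.optimize import least_squares
def verts(kind,x,y,yaw,h):
    if kind=='round':
        a=np.linspace(0,2*np.pi,40,endpoint=False); b=.018*np.c_[np.cos(a),np.sin(a)]
    else:
        w,d={'sq':(.015,.015),'obl':(.022,.011)}[kind]; b=np.array([[w,d],[-w,d],[-w,-d],[w,-d]])
    c,s=np.cos(yaw),np.sin(yaw); b=b@np.array([[c,s],[-s,c]])+[x,y]
    return np.r_[np.c_[b,0*b[:,0]],np.c_[b,0*b[:,0]+h]]
def contour(c,P0):
    g=cv2.cvtColor(c['image'],cv2.COLOR_BGR2GRAY); u,v=proj(c,P0)[0].astype(int)
    x0,y0=max(u-45,0),max(v-45,0); g=cv2.resize(g[y0:v+45,x0:u+45],None,fx=4,fy=4,interpolation=cv2.INTER_LINEAR)
    m=(g<0.55*np.median(g)).astype(np.uint8)
    cs=max(cv2.findContours(m,cv2.RETR_EXTERNAL,cv2.CHAIN_APPROX_NONE)[0],key=cv2.contourArea)
    h=cv2.convexHull(cs); return (h.reshape(-1,2)+.5)/4-.5+[x0,y0], cs
def fit(kind,views,x0,y0,yaw0,dz=0.):
    obs=[]
    for c in views:
        h,_=contour(c,[[x0,y0,.02]]); m=h.astype(np.float32)
        # dense resample of hull edges
        q=np.r_[h,h[:1]]; L=np.r_[0,np.cumsum(np.linalg.norm(np.diff(q,axis=0),axis=1))]
        t=np.linspace(0,L[-1],80); obs.append(np.c_[np.interp(t,L,q[:,0]),np.interp(t,L,q[:,1])])
    def res(p):
        out=[]
        for c,o in zip(views,obs):
            hull=cv2.convexHull(proj(c,verts(kind,p[0],p[1],p[2],p[3])).astype(np.float32))
            out+=[cv2.pointPolygonTest(hull,(float(a),float(b)),True) for a,b in o]
        return np.array(out)
    r=min((least_squares(res,[x0,y0,yaw0+k,.026],x_scale=[.01,.01,.1,.01],diff_step=1e-3,loss='soft_l1') for k in (0,.35,-.35)),key=lambda r:r.cost)
    print(kind,'x,y',r.x[:2].round(4),'yaw',np.degrees(r.x[2]).round(1),'h',r.x[3].round(4),'rms px',np.sqrt(np.mean(r.fun**2)).round(2)); return r.x
E
python3 - <<'E'
from fit import *
c=snap('wrist','w2'); a=load('w1'); plan([.44,-.14,.22],-72)
for k,x,y,w in(('round',.603,-.216,0),('sq',.536,-.107,.5),('obl',.43,-.2,.7)):
    print(proj(c,[[x,y,.026]]))
    for v in ([a,c],[a],[c]): fit(k,v,x,y,w)
E
```

```text
t 2.15 p [ 0.4406 -0.141   0.2205] yaw -71.68 gap 0.0931 F [-0.3  0.1 -0.5]
 delta units (tool axes before turning) [-0.029  0.007  0.013] rot [ 0.    -0.     0.006] q6 0.89
[[404.22735775  64.70910052]]
round x,y [ 0.6011 -0.2169] yaw -18.1 h 0.0211 rms px 0.37
round x,y [ 0.6013 -0.2167] yaw 19.6 h 0.0206 rms px 0.32
round x,y [ 0.601  -0.2171] yaw -0.0 h 0.0209 rms px 0.31
[[278.59145908  95.05510196]]
sq x,y [ 0.5315 -0.1091] yaw 24.8 h 0.0202 rms px 0.3
sq x,y [ 0.5317 -0.1088] yaw 24.9 h 0.02 rms px 0.22
sq x,y [ 0.5316 -0.1092] yaw 24.8 h 0.0154 rms px 0.17
[[328.07787048 218.41695912]]
obl x,y [ 0.4266 -0.2017] yaw 42.4 h 0.0197 rms px 0.34
obl x,y [ 0.4265 -0.2017] yaw 42.6 h 0.0161 rms px 0.26
obl x,y [ 0.4265 -0.2018] yaw 42.3 h 0.0202 rms px 0.31
```

```bash
python3 - <<'E'
from fit import *
a,c=load('w1'),load('w2')
def spec(v,P):
    u0,v0=proj(v,P)[0].astype(int); y0=max(v0-16,0); g=cv2.cvtColor(v['image'],cv2.COLOR_BGR2GRAY).astype(float)
    h,cs=contour(v,P); m=np.zeros(g.shape,np.uint8); cv2.fillConvexPoly(m,h.astype(np.int32),1); m=cv2.erode(m,np.ones((3,3)))
    w=np.clip(g-65,0,None)*m; yy,xx=np.mgrid[:g.shape[0],:g.shape[1]]; return [(w*xx).sum()/w.sum(),(w*yy).sum()/w.sum()]
for k,x,y in(('round',.601,-.217),('sq',.5316,-.109),('obl',.4266,-.2017)):
    P=[[x,y,.022]]; p,q=spec(a,P),spec(c,P); print(k,np.round(p,1),np.round(q,1),tri(a,[p],c,[q]).round(4))
E
```

```text
round [366.3  19.5] [403.1  67.5] [[ 6.001e-01 -2.159e-01  2.620e-02  1.000e-04]]
sq [249.   51.3] [279.2 100.5] [[ 5.311e-01 -1.093e-01  2.750e-02  1.000e-04]]
obl [298.1 170.5] [327.8 220.4] [[ 0.4274 -0.2009  0.0244  0.    ]]
```

Both methods agree: tops are about 26 mm, and the xy positions match to 1 mm. I'll take the square mount first, with jaws at yaw −65.

Emit:
send_rows --steps '[{"delta_pos": [-0.01, -0.5, 0.78], "rot": [0, 0, 0]}, {"delta_pos": [-0.01, -0.5, 0.78], "rot": [0, 0, 0]}, {"delta_pos": [-0.01, -0.5, 0.78], "rot": [0, 0, 0]}, {"delta_pos": [-0.01, -0.5, 0.78], "rot": [0, 0, 0]}, {"delta_pos": [0, -0.41, 0.7], "rot": [0, 0, 0]}, {"delta_pos": [0, 0, 0], "rot": [0, 0, -0.113]}, {"delta_pos": [0, 0, 0], "rot": [0, 0, 0]}, {"delta_pos": [0, 0, 0], "rot": [0, 0, 0]}]'

```text
t: 2.95
tcp_pos: [0.5321, -0.109, 0.0684]
tool_rot: [0.842, -0.54, 0.001, -0.0]
contact_force: [0.1, -0.0, -0.3]
finger_gap: 0.0932
```

```bash
python3 - <<'E'
from h import *
plan([.5315,-.109,.0345],-65.2)
E
```

```text
t 2.95 p [ 0.5321 -0.109   0.0684] yaw -65.37 gap 0.0932 F [ 0.1 -0.  -0.3]
 delta units (tool axes before turning) [-0.006  0.014  0.847] rot [-0.001 -0.001 -0.003] q6 0.89
```

Emit:
send_rows --steps '[{"delta_pos": [0, 0, 0.45], "rot": [0, 0, 0]}, {"delta_pos": [0, 0, 0.4], "rot": [0, 0, 0]}, {"delta_pos": [0, 0, 0], "rot": [0, 0, 0]}]'

```text
t: 3.25
tcp_pos: [0.5309, -0.1081, 0.0318]
tool_rot: [0.842, -0.539, -0.001, 0.0]
contact_force: [-0.4, -0.5, 0.4]
finger_gap: 0.0931
```

Emit:
send_rows --steps '[{"delta_pos": [0, 0, 0], "rot": [0, 0, 0]}, {"delta_pos": [0, 0, 0], "rot": [0, 0, 0]}, {"delta_pos": [0, 0, 0], "rot": [0, 0, 0]}, {"delta_pos": [0, 0, 0], "rot": [0, 0, 0]}, {"delta_pos": [0, 0, 0], "rot": [0, 0, 0]}, {"delta_pos": [0, 0, 0], "rot": [0, 0, 0]}, {"delta_pos": [0, 0, 0], "rot": [0, 0, 0]}]' --grip -1 --newtons 15

```text
t: 3.95
tcp_pos: [0.532, -0.108, 0.0335]
tool_rot: [0.843, -0.538, 0.0, 0.0]
contact_force: [0.9, 0.2, -0.3]
finger_gap: 0.0414
```

Emit:
send_rows --steps '[{"delta_pos": [0, 0, 0], "rot": [0, 0, 0]}, {"delta_pos": [0, 0, 0], "rot": [0, 0, 0]}, {"delta_pos": [0, 0, 0], "rot": [0, 0, 0]}, {"delta_pos": [0, 0, 0], "rot": [0, 0, 0]}, {"delta_pos": [0, 0, -0.8], "rot": [0, 0, 0]}, {"delta_pos": [0, 0, -0.8], "rot": [0, 0, 0]}, {"delta_pos": [0, 0, -0.8], "rot": [0, 0, 0]}]'

```text
t: 4.65
tcp_pos: [0.5317, -0.1079, 0.1304]
tool_rot: [0.843, -0.538, -0.0, 0.0]
contact_force: [0.0, 0.1, -0.9]
finger_gap: 0.0298
```

Emit:
send_rows --steps '[{"delta_pos": [-0.79, 0.03, -0.3], "rot": [0, 0, 0]}, {"delta_pos": [-0.79, 0.03, -0.3], "rot": [0, 0, 0]}, {"delta_pos": [-0.79, 0.03, -0.3], "rot": [0, 0, 0]}, {"delta_pos": [-0.79, 0.03, -0.3], "rot": [0, 0, 0]}, {"delta_pos": [-0.79, 0.03, -0.3], "rot": [0, 0, 0]}, {"delta_pos": [-0.79, 0.03, -0.3], "rot": [0, 0, 0]}, {"delta_pos": [-0.79, 0.03, -0.3], "rot": [0, 0, 0]}, {"delta_pos": [-0.79, 0.03, -0.3], "rot": [0, 0, 0]}, {"delta_pos": [-0.79, 0.03, -0.3], "rot": [0, 0, 0]}, {"delta_pos": [-0.79, 0.03, -0.3], "rot": [0, 0, 0]}, {"delta_pos": [0, 0, 0], "rot": [0, 0, 0.12]}, {"delta_pos": [0, 0, 0], "rot": [0, 0, 0.12]}, {"delta_pos": [0, 0, 0], "rot": [0, 0, 0]}, {"delta_pos": [0, 0, 0], "rot": [0, 0, 0]}]'

```text
t: 6.05
tcp_pos: [0.3882, 0.1736, 0.2494]
tool_rot: [0.773, -0.634, -0.0, 0.0]
contact_force: [-0.7, 0.0, 0.5]
finger_gap: 0.0299
```

```bash
python3 - <<'E'
from h import *
c=snap('wrist','w3'); plan([.39,.175,.25],-79)
E
```

```text
t 6.1 p [0.3883 0.1736 0.2493] yaw -78.72 gap 0.0301 F [ 0.4  0.3 -1.1]
 delta units (tool axes before turning) [-0.026 -0.049 -0.017] rot [0.    0.    0.005] q6 1.73
```

View pics/w3.png

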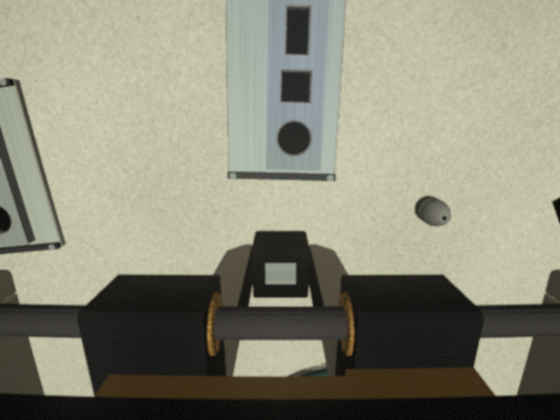

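The target plate is visible with the oblong cavity at (298,30), the square at (296,86) and the round at (294,138). The held square mount is at (281,273). Now a second, closer view.

Emit:
send_rows --steps '[{"delta_pos": [0.4, -0.4, 0.5], "rot": [0, 0, 0]}, {"delta_pos": [0.4, -0.4, 0.5], "rot": [0, 0, 0]}, {"delta_pos": [0.4, -0.4, 0.5], "rot": [0, 0, 0]}, {"delta_pos": [0, 0, 0], "rot": [0, 0, 0]}, {"delta_pos": [0, 0, 0], "rot": [0, 0, 0]}]'

```text
t: 6.6
tcp_pos: [0.4446, 0.1355, 0.1892]
tool_rot: [0.772, -0.635, -0.0, 0.0]
contact_force: [0.4, -0.4, -0.5]
finger_gap: 0.0297
```

```bash
cat > cav.py <<'E'
from h import *
def cavs(c,xlim=None,thr=.45):
    g=cv2.cvtColor(c['image'],cv2.COLOR_BGR2GRAY); g=cv2.resize(g,None,fx=4,fy=4,interpolation=cv2.INTER_LINEAR)
    o=[]
    m=(g[:4*235]<60).astype(np.uint8)
    for k in cv2.findContours(m,cv2.RETR_EXTERNAL,cv2.CHAIN_APPROX_NONE)[0]:
        A=cv2.contourArea(k)/16
        if A<300: continue
        P=atz(c,(k.reshape(-1,2)+.5)/4-.5,.024)
        r=cv2.minAreaRect((P[:,:2]*1e3).astype(np.float32)); M=cv2.moments((P[:,:2]*1e4).astype(np.float32).reshape(-1,1,2))
        ce=np.array([M['m10'],M['m01']])/M['m00']/1e4
        o.append((ce,r,A,(k.reshape(-1,2).mean(0)/4))); print('px',(k.reshape(-1,2).mean(0)/4).round(1),'A',A,'centroid',ce.round(4),'rect',np.round(r[0],1),np.round(r[1],1),round(r[2],1))
    return o
E
python3 - <<'E'
from cav import *
c=snap('wrist','w4'); plan([.44,.175,.25],-79)
cavs(load('w3')); print(); cavs(c)
E
```

```text
t 6.65 p [0.4445 0.1359 0.19  ] yaw -78.85 gap 0.0299 F [-0.9 -0.7 -0.4]
 delta units (tool axes before turning) [-0.982 -0.078 -1.5  ] rot [-0.     0.     0.003] q6 1.62
px [ 13.5 184.4] A 471.6875 centroid [0.3246 0.4909] rect [328.1 492.8] [127.1   9.1] 16.9
px [293.9 138.1] A 732.25 centroid [0.4475 0.1704] rect [447.5 170.5] [34.4 34.5] 33.6
px [295.5  86.6] A 732.21875 centroid [0.5018 0.18  ] rect [501.9 180.1] [29.6 29.4] 9.7
px [297.5  30.9] A 876.25 centroid [0.5565 0.1896] rect [556.5 189.5] [43.1 21.6] 10.0

px [247.8 189.3] A 913.75 centroid [0.4484 0.17  ] rect [448.4 170. ] [33.9 34.7] 11.1
px [247.4 132.3] A 949.65625 centroid [0.5026 0.1795] rect [502.6 179.5] [29.3 29.2] 10.0
px [247.2  69.9] A 1180.3125 centroid [0.5567 0.1889] rect [556.8 189.1] [43.3 21.7] 10.1
```

View pics/w4.png

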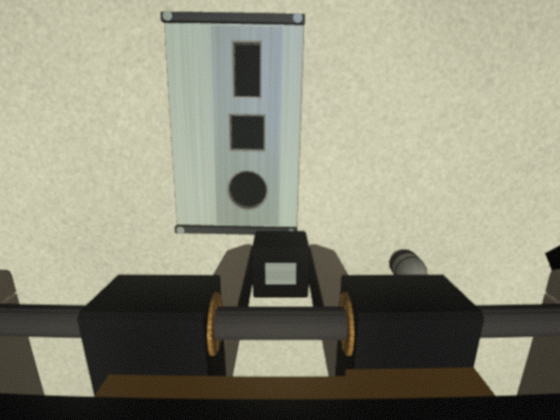

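```bash
python3 - <<'E'
from h import *
a,c=load('w3'),load('w4')
p=[(293.9,138.1),(295.5,86.6),(297.5,30.9)];q=[(247.8,189.3),(247.4,132.3),(247.2,69.9)]
T=tri(a,p,c,q);print(T.round(4))
for z in(.014,.024):
  for v,w in((a,p),(c,q)): print(z,atz(v,w,z).round(4).tolist())
t=load('top0');print(proj(t,T[:,:3]).round(1))
im=np.hstack([cv2.resize(c['image'][20:230,200:300],(380,590),interpolation=cv2.INTER_CUBIC),cv2.resize(a['image'][0:160,245:345],(369,590),interpolation=cv2.INTER_CUBIC)]);cv2.imwrite('pics/cc.png',im)
E
```

```text
[[4.472e-01 1.698e-01 1.910e-02 1.000e-04]
 [5.023e-01 1.796e-01 1.890e-02 0.000e+00]
 [5.574e-01 1.891e-01 2.060e-02 2.000e-04]]
0.014 [[0.4469, 0.1695, 0.014], [0.5028, 0.1794, 0.014], [0.5592, 0.1891, 0.014]]
0.014 [[0.4461, 0.1702, 0.014], [0.5021, 0.1801, 0.014], [0.5582, 0.1898, 0.014]]
0.024 [[0.4473, 0.17, 0.024], [0.5017, 0.1797, 0.024], [0.5566, 0.1891, 0.024]]
0.024 [[0.4483, 0.1696, 0.024], [0.5026, 0.1791, 0.024], [0.5569, 0.1886, 0.024]]
[[254.9 258.4]
 [250.3 238.6]
 [245.8 219.1]]
```

View pics/cc.png

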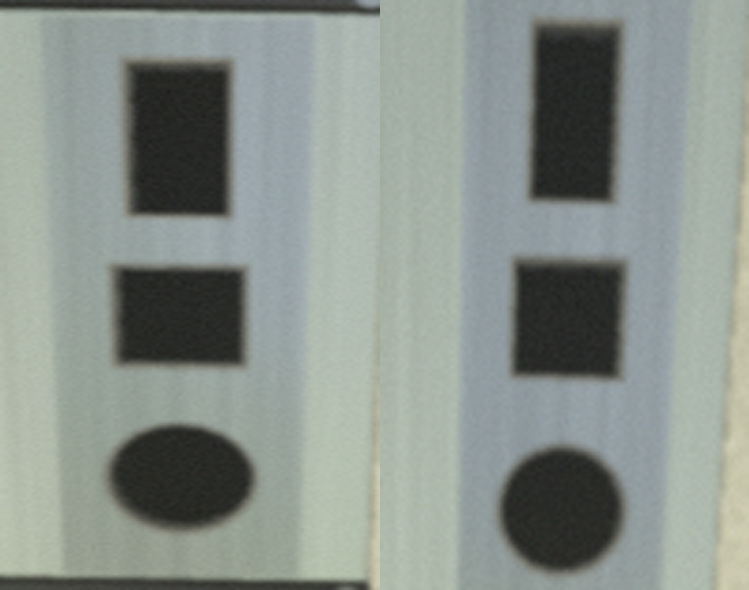

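```bash
python3 - <<'E'
from h import *
c=load('w4'); 
ps=[]
for i in range(1):
    s,p,r=state(); ps.append(p)
print(p.round(4))
g=cv2.cvtColor(c['image'],cv2.COLOR_BGR2GRAY)
print('pred top ctr',proj(c,p+r.apply([[0,0,.0078],[0,-.015,.0338],[-.015,-.015,.0338],[.015,-.015,.0338],[-.015,-.015,.0078],[.015,-.015,.0078],[.015,.015,.0078]])).round(1).tolist())
w=g[255:292,255:310].astype(float); w=np.clip(w-70,0,None); yy,xx=np.mgrid[255:292,255:310]; print('spec',(w*xx).sum()/w.sum(),(w*yy).sum()/w.sum())
print('col281',g[225:245,281].tolist()); print('row240',g[240,240:262].tolist(),g[240,300:320].tolist()); print(g[255:300:3,255].tolist(),g[240:250,281].tolist())
plan([.5023,.1796,.062],-80.05)
E
```

```text
[0.4445 0.1359 0.19  ]
pred top ctr [[280.9, 270.8], [280.7, 227.5], [255.2, 227.5], [306.3, 227.5], [251.4, 244.0], [310.4, 243.9], [308.9, 296.2]]
spec 280.47204377825364 273.3339678007772
col281 [173, 130, 74, 60, 61, 52, 44, 32, 32, 32, 32, 31, 34, 31, 33, 33, 25, 28, 29, 28]
row240 [195, 198, 200, 198, 196, 194, 191, 191, 193, 196, 198, 200, 184, 135, 72, 33, 24, 28, 28, 26, 31, 30] [33, 32, 31, 34, 35, 34, 58, 107, 162, 191, 195, 198, 196, 199, 197, 200, 203, 199, 198, 205]
[33, 30, 32, 32, 30, 30, 28, 28, 35, 28, 27, 27, 24, 28, 116] [33, 25, 28, 29, 28, 30, 30, 34, 34, 34]
t 6.65 p [0.4445 0.1359 0.19  ] yaw -78.85 gap 0.0299 F [-0.9 -0.7 -0.4]
 delta units (tool axes before turning) [-0.793 -1.628  3.2  ] rot [-0.     0.     0.021] q6 1.62
```

Emit:
send_rows --steps '[{"delta_pos": [-0.2, -0.42, 0.5], "rot": [0, 0, 0]}, {"delta_pos": [-0.2, -0.42, 0.5], "rot": [0, 0, 0]}, {"delta_pos": [-0.2, -0.42, 0.5], "rot": [0, 0, 0]}, {"delta_pos": [-0.2, -0.4, 0.5], "rot": [0, 0, 0]}, {"delta_pos": [0, 0, 0.5], "rot": [0, 0, 0.021]}, {"delta_pos": [0, 0, 0.5], "rot": [0, 0, 0]}, {"delta_pos": [0, 0, 0.2], "rot": [0, 0, 0]}, {"delta_pos": [0, 0, 0], "rot": [0, 0, 0]}, {"delta_pos": [0, 0, 0], "rot": [0, 0, 0]}]'

```text
t: 7.55
tcp_pos: [0.504, 0.1804, 0.0628]
tool_rot: [0.766, -0.643, 0.0, -0.001]
contact_force: [-0.1, 0.1, -0.8]
finger_gap: 0.0297
```

```bash
python3 - <<'E'
from h import *
for i in range(2): snap('wrist','w5'); plan([.5036,.1798,.062],-80.05)
E
```

```text
t 7.6 p [0.5041 0.1803 0.063 ] yaw -80.08 gap 0.0299 F [-0.1  0.4 -0.5]
 delta units (tool axes before turning) [0.011 0.015 0.024] rot [-0.002  0.    -0.   ] q6 1.69
t 7.65 p [0.5041 0.1803 0.0629] yaw -80.09 gap 0.0299 F [ 0.1  0.3 -1.1]
 delta units (tool axes before turning) [0.01  0.015 0.023] rot [-0.002  0.    -0.001] q6 1.69
```

Emit:
send_rows --steps '[{"delta_pos": [0.01, 0.015, 0.05], "rot": [0, 0, 0]}, {"delta_pos": [0, 0, 0.05], "rot": [0, 0, 0]}, {"delta_pos": [0, 0, 0.05], "rot": [0, 0, 0]}, {"delta_pos": [0, 0, 0.03], "rot": [0, 0, 0]}, {"delta_pos": [0, 0, 0], "rot": [0, 0, 0]}]'

```text
t: 8.15
tcp_pos: [0.503, 0.1795, 0.054]
tool_rot: [0.765, -0.643, -0.0, 0.0]
contact_force: [-0.8, -0.4, -1.1]
finger_gap: 0.0301
```

Emit:
send_rows --steps '[{"delta_pos": [0, 0, 0.05], "rot": [0, 0, 0]}, {"delta_pos": [0, 0, 0.05], "rot": [0, 0, 0]}, {"delta_pos": [0, 0, 0.04], "rot": [0, 0, 0]}, {"delta_pos": [0, 0, 0], "rot": [0, 0, 0]}]'

```text
t: 8.55
tcp_pos: [0.503, 0.1795, 0.0483]
tool_rot: [0.765, -0.643, -0.0, 0.0]
contact_force: [-0.3, -0.3, -1.0]
finger_gap: 0.0295
```

Emit:
send_rows --steps '[{"delta_pos": [0, 0, 0], "rot": [0, 0, 0]}, {"delta_pos": [0, 0, 0], "rot": [0, 0, 0]}, {"delta_pos": [0, 0, 0], "rot": [0, 0, 0]}, {"delta_pos": [0, 0, -0.2], "rot": [0, 0, 0]}, {"delta_pos": [0, 0, -0.8], "rot": [0, 0, 0]}, {"delta_pos": [0, 0, -0.8], "rot": [0, 0, 0]}, {"delta_pos": [0, 0, -0.7], "rot": [0, 0, 0]}, {"delta_pos": [0, 0, 0], "rot": [0, 0, 0]}]' --grip 0.2

```text
t: 9.35
tcp_pos: [0.5045, 0.18, 0.1536]
tool_rot: [0.765, -0.643, 0.002, -0.003]
contact_force: [-0.0, 1.4, -0.2]
finger_gap: 0.0558
```

Emit:
send_rows --steps '[{"delta_pos": [0.755, 0.294, 0], "rot": [0, 0, 0]}, {"delta_pos": [0.755, 0.294, 0], "rot": [0, 0, 0]}, {"delta_pos": [0.755, 0.294, 0], "rot": [0, 0, 0]}, {"delta_pos": [0.755, 0.294, 0], "rot": [0, 0, 0]}, {"delta_pos": [0.755, 0.294, 0], "rot": [0, 0, 0]}, {"delta_pos": [0.755, 0.294, 0], "rot": [0, 0, 0]}, {"delta_pos": [0.755, 0.294, 0], "rot": [0, 0, 0]}, {"delta_pos": [0.755, 0.294, 0], "rot": [0, 0, 0]}, {"delta_pos": [0.755, 0.294, 0], "rot": [0, 0, 0]}, {"delta_pos": [0.755, 0.294, 0], "rot": [0, 0, 0]}, {"delta_pos": [0.755, 0.294, 0], "rot": [0, 0, 0]}, {"delta_pos": [0.755, 0.294, 0], "rot": [0, 0, 0]}, {"delta_pos": [0, 0, 0.2], "rot": [0, 0, -0.113]}, {"delta_pos": [0, 0, 0.2], "rot": [0, 0, -0.113]}, {"delta_pos": [0, 0, 0.2], "rot": [0, 0, -0.113]}, {"delta_pos": [0, 0, 0.2], "rot": [0, 0, -0.113]}, {"delta_pos": [0, 0, 0.2], "rot": [0, 0, -0.113]}, {"delta_pos": [0, 0, 0], "rot": [0, 0, 0]}, {"delta_pos": [0, 0, 0], "rot": [0, 0, 0]}]'

```text
t: 11.25
tcp_pos: [0.4263, -0.2017, 0.1087]
tool_rot: [0.914, -0.406, -0.0, -0.0]
contact_force: [-1.0, 0.9, -0.4]
finger_gap: 0.056
```

```bash
python3 - <<'E'
from h import *
plan([.4266,-.2017,.0345],-47.6)
E
```

```text
t 11.25 p [ 0.4263 -0.2017  0.1087] yaw -47.92 gap 0.056 F [-1.   0.9 -0.4]
 delta units (tool axes before turning) [ 0.007 -0.006  1.855] rot [ 0.     0.    -0.006] q6 0.34
```

Emit:
send_rows --steps '[{"delta_pos": [0, 0, 0.6], "rot": [0, 0, -0.006]}, {"delta_pos": [0, 0, 0.6], "rot": [0, 0, 0]}, {"delta_pos": [0, 0, 0.4], "rot": [0, 0, 0]}, {"delta_pos": [0, 0, 0.25], "rot": [0, 0, 0]}, {"delta_pos": [0, 0, 0], "rot": [0, 0, 0]}, {"delta_pos": [0, 0, 0], "rot": [0, 0, 0]}]'

```text
t: 11.85
tcp_pos: [0.4268, -0.2019, 0.0355]
tool_rot: [0.916, -0.402, 0.0, 0.0]
contact_force: [0.0, 0.4, 0.5]
finger_gap: 0.0557
```

Emit:
send_rows --steps '[{"delta_pos": [0, 0, 0], "rot": [0, 0, 0]}, {"delta_pos": [0, 0, 0], "rot": [0, 0, 0]}, {"delta_pos": [0, 0, 0], "rot": [0, 0, 0]}, {"delta_pos": [0, 0, 0], "rot": [0, 0, 0]}, {"delta_pos": [0, 0, 0], "rot": [0, 0, 0]}, {"delta_pos": [0, 0, 0], "rot": [0, 0, 0]}, {"delta_pos": [0, 0, 0], "rot": [0, 0, 0]}, {"delta_pos": [0, 0, 0], "rot": [0, 0, 0]}]' --grip -1

```text
t: 12.65
tcp_pos: [0.4264, -0.2017, 0.0348]
tool_rot: [0.916, -0.402, 0.0, 0.0]
contact_force: [-1.2, 0.6, 2.5]
finger_gap: 0.0221
```

Emit:
send_rows --steps '[{"delta_pos": [0, 0, -0.8], "rot": [0, 0, 0]}, {"delta_pos": [0, 0, -0.8], "rot": [0, 0, 0]}, {"delta_pos": [0, 0, -0.8], "rot": [0, 0, 0]}, {"delta_pos": [0, 0, 0], "rot": [0, 0, 0.113]}, {"delta_pos": [0, 0, 0], "rot": [0, 0, 0.113]}, {"delta_pos": [0, 0, 0], "rot": [0, 0, 0.113]}, {"delta_pos": [0, 0, 0], "rot": [0, 0, 0.113]}, {"delta_pos": [0, 0, 0], "rot": [0, 0, 0.113]}]'

```text
t: 13.45
tcp_pos: [0.4263, -0.2017, 0.1304]
tool_rot: [0.766, -0.643, -0.0, 0.0]
contact_force: [-0.3, -0.1, -0.3]
finger_gap: 0.0216
```

Emit:
send_rows --steps '[{"delta_pos": [-0.647, -0.351, 0], "rot": [0, 0, 0]}, {"delta_pos": [-0.647, -0.351, 0], "rot": [0, 0, 0]}, {"delta_pos": [-0.647, -0.351, 0], "rot": [0, 0, 0]}, {"delta_pos": [-0.647, -0.351, 0], "rot": [0, 0, 0]}, {"delta_pos": [-0.647, -0.351, 0], "rot": [0, 0, 0]}, {"delta_pos": [-0.647, -0.351, 0], "rot": [0, 0, 0]}, {"delta_pos": [-0.647, -0.351, 0], "rot": [0, 0, 0]}, {"delta_pos": [-0.647, -0.351, 0], "rot": [0, 0, 0]}, {"delta_pos": [-0.647, -0.351, 0], "rot": [0, 0, 0]}, {"delta_pos": [-0.647, -0.351, 0], "rot": [0, 0, 0]}, {"delta_pos": [-0.647, -0.351, 0], "rot": [0, 0, 0]}, {"delta_pos": [-0.647, -0.351, 0], "rot": [0, 0, 0]}, {"delta_pos": [-0.647, -0.351, 0], "rot": [0, 0, 0]}, {"delta_pos": [-0.647, -0.351, 0], "rot": [0, 0, 0]}, {"delta_pos": [0, 0, 0], "rot": [0, 0, 0]}, {"delta_pos": [0, 0, 0], "rot": [0, 0, 0]}]'

```text
t: 15.05
tcp_pos: [0.5551, 0.19, 0.1301]
tool_rot: [0.768, -0.641, -0.0, 0.0]
contact_force: [0.2, -0.3, -1.2]
finger_gap: 0.0221
```

```bash
cat >> h.py <<'E'
def spec_off(c,zt):
    s,p,r=state(); g=cv2.cvtColor(c['image'],cv2.COLOR_BGR2GRAY)
    print('pred top ctr',proj(c,p+r.apply([[0,0,zt],[0,.001,zt],[0.001,0,zt]])).round(2).tolist())
    w=np.clip(g[253:297,262:300].astype(float)-70,0,None); yy,xx=np.mgrid[253:297,262:300]; m=cv2.morphologyEx((w>10).astype(np.uint8),cv2.MORPH_OPEN,np.ones((2,2)))
    print('spec',(m*xx).sum()/m.sum(),(m*yy).sum()/m.sum(),'ext',yy[m>0].min(),yy[m>0].max(),xx[m>0].min(),xx[m>0].max())
E
python3 - <<'E'
from h import *
c=snap('wrist','w6'); plan([.5574,.1891,.063],-80.05); spec_off(c,.009); print('w5:',); 
E
```

```text
t 15.1 p [0.5551 0.1894 0.1303] yaw -79.74 gap 0.0219 F [ 0.3 -0.5 -0.1]
 delta units (tool axes before turning) [ 0.018 -0.057  1.681] rot [ 0.001 -0.     0.005] q6 1.68
pred top ctr [[282.52, 269.63], [282.51, 271.35], [284.42, 269.63]]
spec 281.38605898123325 273.3150134048257 ext 253 294 273 290
w5:
```

View pics/w6.png

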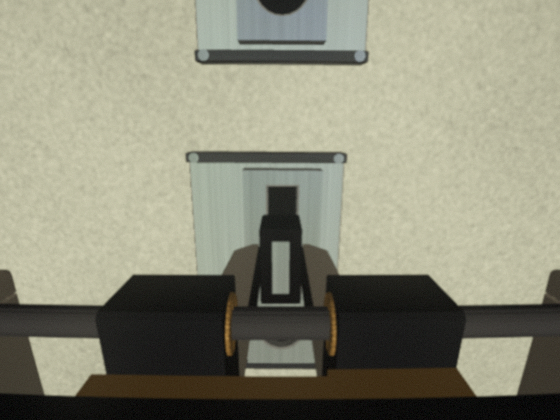

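```bash
python3 - <<'E'
from h import *
c=load('w6'); s,p,r=state(); g=cv2.cvtColor(c['image'],cv2.COLOR_BGR2GRAY)
print(g[210:306,281].tolist()); print(g[265,262:302].tolist())
print(proj(c,p+r.apply([[0,-.022,.009],[0,0,.009],[0,.022,.009],[0,-.022,.035]])).round(1).tolist())
E
```

```text
[34, 35, 32, 34, 35, 28, 28, 29, 33, 31, 27, 28, 29, 27, 26, 29, 28, 25, 30, 32, 31, 33, 33, 27, 29, 32, 33, 31, 29, 31, 51, 87, 120, 140, 143, 144, 144, 142, 143, 142, 145, 145, 141, 145, 144, 141, 142, 141, 142, 145, 142, 142, 141, 144, 140, 143, 140, 142, 143, 141, 141, 144, 136, 139, 142, 139, 143, 141, 137, 139, 140, 139, 141, 139, 138, 141, 140, 138, 138, 144, 139, 139, 134, 107, 63, 33, 22, 26, 28, 22, 23, 22, 34, 76, 124, 125]
[28, 34, 30, 26, 29, 27, 31, 30, 34, 64, 107, 139, 150, 145, 146, 143, 140, 144, 141, 143, 141, 142, 141, 139, 141, 138, 123, 81, 42, 34, 29, 28, 26, 30, 30, 27, 28, 29, 26, 25]
[[282.6, 230.1], [282.5, 269.6], [282.4, 306.2], [282.3, 215.6]]
```

The held oblong mount sits about 0.8 mm along tool −y from the TCP (specimen rows 241–294, prediction about 270). Its cavity is at (283,200). I'll correct for that and descend.

Emit:
send_rows --steps '[{"delta_pos": [0.016, -0.035, 0.5], "rot": [0, 0, 0.005]}, {"delta_pos": [0, 0, 0.5], "rot": [0, 0, 0]}, {"delta_pos": [0, 0, 0.4], "rot": [0, 0, 0]}, {"delta_pos": [0, 0, 0.26], "rot": [0, 0, 0]}, {"delta_pos": [0, 0, 0], "rot": [0, 0, 0]}, {"delta_pos": [0, 0, 0], "rot": [0, 0, 0]}]'

```text
t: 15.7
tcp_pos: [0.5571, 0.1893, 0.0648]
tool_rot: [0.766, -0.643, 0.0, -0.0]
contact_force: [-0.5, -0.4, 1.0]
finger_gap: 0.0219
```

```bash
python3 - <<'E'
from h import *
plan([.5566,.189,.055],-80.05); robot.read_camera('top'); plan([.5566,.189,.055],-80.05)
E
```

```text
t 15.7 p [0.5571 0.1893 0.0648] yaw -80.05 gap 0.0219 F [-0.5 -0.4  1. ]
 delta units (tool axes before turning) [0.005 0.013 0.245] rot [-0.  0. -0.] q6 1.68
t 15.75 p [0.5573 0.1894 0.0652] yaw -80.05 gap 0.0223 F [ 0.1 -0.2 -0.5]
 delta units (tool axes before turning) [0.007 0.018 0.255] rot [-0.001  0.    -0.   ] q6 1.68
```

Emit:
send_rows --steps '[{"delta_pos": [0.006, 0.012, 0.06], "rot": [0, 0, 0]}, {"delta_pos": [0, 0, 0.06], "rot": [0, 0, 0]}, {"delta_pos": [0, 0, 0.06], "rot": [0, 0, 0]}, {"delta_pos": [0, 0, 0.06], "rot": [0, 0, 0]}, {"delta_pos": [0, 0, 0], "rot": [0, 0, 0]}]'

```text
t: 16.25
tcp_pos: [0.5563, 0.189, 0.0542]
tool_rot: [0.766, -0.643, -0.0, 0.0]
contact_force: [0.5, -0.1, 0.2]
finger_gap: 0.0218
```

Emit:
send_rows --steps '[{"delta_pos": [0, 0, 0.05], "rot": [0, 0, 0]}, {"delta_pos": [0, 0, 0.04], "rot": [0, 0, 0]}, {"delta_pos": [0, 0, 0.03], "rot": [0, 0, 0]}, {"delta_pos": [0, 0, 0], "rot": [0, 0, 0]}]'

```text
t: 16.65
tcp_pos: [0.5563, 0.1891, 0.0496]
tool_rot: [0.766, -0.643, -0.0, 0.0]
contact_force: [-0.4, -0.2, 0.2]
finger_gap: 0.0216
```

Emit:
send_rows --steps '[{"delta_pos": [0, 0, 0], "rot": [0, 0, 0]}, {"delta_pos": [0, 0, 0], "rot": [0, 0, 0]}, {"delta_pos": [0, 0, 0], "rot": [0, 0, 0]}, {"delta_pos": [0, 0, -0.2], "rot": [0, 0, 0]}, {"delta_pos": [0, 0, -0.8], "rot": [0, 0, 0]}, {"delta_pos": [0, 0, -0.8], "rot": [0, 0, 0]}, {"delta_pos": [0, 0, -0.7], "rot": [0, 0, 0]}]' --grip 0.3

```text
t: 17.35
tcp_pos: [0.5565, 0.1891, 0.1522]
tool_rot: [0.766, -0.643, 0.0, -0.0]
contact_force: [0.5, 0.1, 0.2]
finger_gap: 0.0604
```

Emit:
send_rows --steps '[{"delta_pos": [0.728, 0.046, 0], "rot": [0, 0, 0]}, {"delta_pos": [0.728, 0.046, 0], "rot": [0, 0, 0]}, {"delta_pos": [0.728, 0.046, 0], "rot": [0, 0, 0]}, {"delta_pos": [0.728, 0.046, 0], "rot": [0, 0, 0]}, {"delta_pos": [0.728, 0.046, 0], "rot": [0, 0, 0]}, {"delta_pos": [0.728, 0.046, 0], "rot": [0, 0, 0]}, {"delta_pos": [0.728, 0.046, 0], "rot": [0, 0, 0]}, {"delta_pos": [0.728, 0.046, 0], "rot": [0, 0, 0]}, {"delta_pos": [0.728, 0.046, 0], "rot": [0, 0, 0]}, {"delta_pos": [0.728, 0.046, 0], "rot": [0, 0, 0]}, {"delta_pos": [0.728, 0.046, 0], "rot": [0, 0, 0]}, {"delta_pos": [0.728, 0.046, 0], "rot": [0, 0, 0]}, {"delta_pos": [0.728, 0.046, 0], "rot": [0, 0, 0]}, {"delta_pos": [0.728, 0.046, 0], "rot": [0, 0, 0]}, {"delta_pos": [0, 0, 0.6], "rot": [0, 0, 0]}, {"delta_pos": [0, 0, 0.6], "rot": [0, 0, 0]}, {"delta_pos": [0, 0, 0], "rot": [0, 0, 0]}, {"delta_pos": [0, 0, 0], "rot": [0, 0, 0]}]'

```text
t: 19.15
tcp_pos: [0.6016, -0.2169, 0.1027]
tool_rot: [0.766, -0.643, 0.0, -0.0]
contact_force: [-0.0, -0.1, 0.9]
finger_gap: 0.0605
```

```bash
python3 - <<'E'
from h import *
plan([.601,-.217,.0345],-80.05)
E
```

```text
t 19.15 p [ 0.6016 -0.2169  0.1027] yaw -80.04 gap 0.0605 F [-0.  -0.1  0.9]
 delta units (tool axes before turning) [1.000e-03 1.600e-02 1.706e+00] rot [-0.  0.  0.] q6 1.01
```

Emit:
send_rows --steps '[{"delta_pos": [0, 0.015, 0.6], "rot": [0, 0, 0]}, {"delta_pos": [0, 0, 0.5], "rot": [0, 0, 0]}, {"delta_pos": [0, 0, 0.4], "rot": [0, 0, 0]}, {"delta_pos": [0, 0, 0.2], "rot": [0, 0, 0]}, {"delta_pos": [0, 0, 0], "rot": [0, 0, 0]}, {"delta_pos": [0, 0, 0], "rot": [0, 0, 0]}]'

```text
t: 19.75
tcp_pos: [0.6014, -0.2171, 0.0349]
tool_rot: [0.766, -0.643, 0.001, -0.0]
contact_force: [0.2, -0.6, -0.6]
finger_gap: 0.0605
```

Emit:
send_rows --steps '[{"delta_pos": [0, 0, 0], "rot": [0, 0, 0]}, {"delta_pos": [0, 0, 0], "rot": [0, 0, 0]}, {"delta_pos": [0, 0, 0], "rot": [0, 0, 0]}, {"delta_pos": [0, 0, 0], "rot": [0, 0, 0]}, {"delta_pos": [0, 0, 0], "rot": [0, 0, 0]}, {"delta_pos": [0, 0, 0], "rot": [0, 0, 0]}]' --grip -1

```text
t: 20.35
tcp_pos: [0.6011, -0.217, 0.0341]
tool_rot: [0.766, -0.643, 0.0, -0.0]
contact_force: [-1.2, 1.3, 3.2]
finger_gap: 0.035
```

Emit:
send_rows --steps '[{"delta_pos": [0, 0, 0], "rot": [0, 0, 0]}, {"delta_pos": [0, 0, -0.8], "rot": [0, 0, 0]}, {"delta_pos": [0, 0, -0.8], "rot": [0, 0, 0]}, {"delta_pos": [0, 0, -0.8], "rot": [0, 0, 0]}]'

```text
t: 20.75
tcp_pos: [0.6006, -0.2169, 0.1305]
tool_rot: [0.766, -0.643, -0.0, 0.0]
contact_force: [-0.2, -0.2, -1.2]
finger_gap: 0.035
```

Emit:
send_rows --steps '[{"delta_pos": [-0.728, 0.151, 0], "rot": [0, 0, 0]}, {"delta_pos": [-0.728, 0.151, 0], "rot": [0, 0, 0]}, {"delta_pos": [-0.728, 0.151, 0], "rot": [0, 0, 0]}, {"delta_pos": [-0.728, 0.151, 0], "rot": [0, 0, 0]}, {"delta_pos": [-0.728, 0.151, 0], "rot": [0, 0, 0]}, {"delta_pos": [-0.728, 0.151, 0], "rot": [0, 0, 0]}, {"delta_pos": [-0.728, 0.151, 0], "rot": [0, 0, 0]}, {"delta_pos": [-0.728, 0.151, 0], "rot": [0, 0, 0]}, {"delta_pos": [-0.728, 0.151, 0], "rot": [0, 0, 0]}, {"delta_pos": [-0.728, 0.151, 0], "rot": [0, 0, 0]}, {"delta_pos": [-0.728, 0.151, 0], "rot": [0, 0, 0]}, {"delta_pos": [-0.728, 0.151, 0], "rot": [0, 0, 0]}, {"delta_pos": [-0.728, 0.151, 0], "rot": [0, 0, 0]}, {"delta_pos": [-0.728, 0.151, 0], "rot": [0, 0, 0]}, {"delta_pos": [0, 0, 0], "rot": [0, 0, 0]}, {"delta_pos": [0, 0, 0], "rot": [0, 0, 0]}]'

```text
t: 22.35
tcp_pos: [0.447, 0.1701, 0.1297]
tool_rot: [0.766, -0.643, 0.0, 0.0]
contact_force: [0.1, -0.8, -1.3]
finger_gap: 0.0347
```

```bash
python3 - <<'E'
from h import *
c=snap('wrist','w7'); plan([.4472,.1698,.064],-80.05); spec_off(c,.0083)
E
```

```text
t 22.4 p [0.4472 0.1697 0.1297] yaw -80.02 gap 0.035 F [-0.   0.  -0.6]
 delta units (tool axes before turning) [-4.000e-03 -1.000e-03  1.642e+00] rot [ 0.    -0.     0.001] q6 1.71
pred top ctr [[282.5, 269.62], [282.49, 271.35], [284.4, 269.62]]
spec 281.2693661971831 272.1672535211268 ext 257 287 269 294
```

View pics/w7.png

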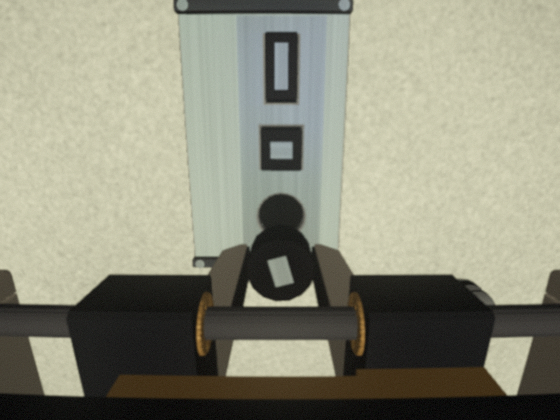

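The square at (281,148) and oblong at (281,67) mounts are in their cavities. The round mount is held at (281,262), with its cavity just ahead at (281,214). Descending.

Emit:
send_rows --steps '[{"delta_pos": [-0.004, -0.018, 0.5], "rot": [0, 0, 0]}, {"delta_pos": [0, 0, 0.5], "rot": [0, 0, 0]}, {"delta_pos": [0, 0, 0.4], "rot": [0, 0, 0]}, {"delta_pos": [0, 0, 0.23], "rot": [0, 0, 0]}, {"delta_pos": [0, 0, 0], "rot": [0, 0, 0]}, {"delta_pos": [0, 0, 0.06], "rot": [0, 0, 0]}, {"delta_pos": [0, 0, 0.06], "rot": [0, 0, 0]}, {"delta_pos": [0, 0, 0.05], "rot": [0, 0, 0]}, {"delta_pos": [0, 0, 0], "rot": [0, 0, 0]}]'

```text
t: 23.3
tcp_pos: [0.4479, 0.1702, 0.0579]
tool_rot: [0.766, -0.643, 0.0, -0.0]
contact_force: [0.4, -0.1, -0.9]
finger_gap: 0.0349
```

Bottom is now about at the rim and there is no force. Continuing slowly.

Emit:
send_rows --steps '[{"delta_pos": [0, 0, 0.05], "rot": [0, 0, 0]}, {"delta_pos": [0, 0, 0.05], "rot": [0, 0, 0]}, {"delta_pos": [0, 0, 0], "rot": [0, 0, 0]}]'

```text
t: 23.6
tcp_pos: [0.4477, 0.1702, 0.0535]
tool_rot: [0.766, -0.643, -0.0, 0.0]
contact_force: [0.8, 0.1, -1.1]
finger_gap: 0.035
```

Emit:
send_rows --steps '[{"delta_pos": [0, 0, 0.05], "rot": [0, 0, 0]}, {"delta_pos": [0, 0, 0.05], "rot": [0, 0, 0]}, {"delta_pos": [0, 0, 0.03], "rot": [0, 0, 0]}, {"delta_pos": [0, 0, 0], "rot": [0, 0, 0]}]'

```text
t: 24.0
tcp_pos: [0.4478, 0.1702, 0.0484]
tool_rot: [0.766, -0.643, -0.0, 0.0]
contact_force: [0.8, -0.3, 0.1]
finger_gap: 0.0346
```

Emit:
send_rows --steps '[{"delta_pos": [0, 0, 0], "rot": [0, 0, 0]}, {"delta_pos": [0, 0, 0], "rot": [0, 0, 0]}, {"delta_pos": [0, 0, 0], "rot": [0, 0, 0]}, {"delta_pos": [0, 0, -0.2], "rot": [0, 0, 0]}, {"delta_pos": [0, 0, -0.8], "rot": [0, 0, 0]}, {"delta_pos": [0, 0, -0.8], "rot": [0, 0, 0]}, {"delta_pos": [0, 0, 0], "rot": [0, 0, 0]}]' --grip 0.2

```text
t: 24.7
tcp_pos: [0.4495, 0.1707, 0.1257]
tool_rot: [0.766, -0.643, 0.002, -0.003]
contact_force: [-1.0, -0.3, 0.2]
finger_gap: 0.056
```

Emit:
send_rows --steps '[{"delta_pos": [0, 0, 0], "rot": [0, 0, 0]}, {"delta_pos": [0, 0, 0], "rot": [0, 0, 0]}, {"delta_pos": [0, 0, 0], "rot": [0, 0, 0]}, {"delta_pos": [0, 0, 0], "rot": [0, 0, 0]}, {"delta_pos": [0, 0, 0], "rot": [0, 0, 0]}, {"delta_pos": [0, 0, 0.6], "rot": [0, 0, 0]}, {"delta_pos": [0, 0, 0.6], "rot": [0, 0, 0]}, {"delta_pos": [0, 0, 0.12], "rot": [0, 0, 0]}, {"delta_pos": [0, 0, 0], "rot": [0, 0, 0]}, {"delta_pos": [0, 0, 0], "rot": [0, 0, 0]}]' --grip -0.62

```text
t: 25.7
tcp_pos: [0.4483, 0.1703, 0.0689]
tool_rot: [0.766, -0.643, 0.0, -0.0]
contact_force: [0.3, 0.2, -0.9]
finger_gap: 0.0177
```

Emit:
send_rows --steps '[{"delta_pos": [0, 0, 0.06], "rot": [0, 0, 0]}, {"delta_pos": [0, 0, 0.05], "rot": [0, 0, 0]}, {"delta_pos": [0, 0, 0.025], "rot": [0, 0, 0]}, {"delta_pos": [0, 0, 0.025], "rot": [0, 0, 0]}, {"delta_pos": [0, 0, 0], "rot": [0, 0, 0]}]'

```text
t: 26.2
tcp_pos: [0.448, 0.1702, 0.0622]
tool_rot: [0.766, -0.643, 0.0, -0.0]
contact_force: [-4.0, -1.0, 8.3]
finger_gap: 0.0177
```

Contact is at TCP z = 0.062, exactly the home height. Now the square mount, 56 mm along stage x.

Emit:
send_rows --steps '[{"delta_pos": [0, 0, -0.3], "rot": [0, 0, 0]}, {"delta_pos": [0, -0.7, 0], "rot": [0, 0, 0]}, {"delta_pos": [0, -0.7, 0], "rot": [0, 0, 0]}, {"delta_pos": [0, 0, 0.2], "rot": [0, 0, 0]}, {"delta_pos": [0, 0, 0.05], "rot": [0, 0, 0]}, {"delta_pos": [0, 0, 0.03], "rot": [0, 0, 0]}, {"delta_pos": [0, 0, 0.02], "rot": [0, 0, 0]}, {"delta_pos": [0, 0, 0], "rot": [0, 0, 0]}]'

```text
t: 27.0
tcp_pos: [0.5024, 0.1797, 0.0622]
tool_rot: [0.766, -0.643, 0.0, 0.0]
contact_force: [-3.1, -1.2, 5.8]
finger_gap: 0.0178
```

Emit:
send_rows --steps '[{"delta_pos": [0, 0, -0.3], "rot": [0, 0, 0]}, {"delta_pos": [0, -0.7, 0], "rot": [0, 0, 0]}, {"delta_pos": [0, -0.7, 0], "rot": [0, 0, 0]}, {"delta_pos": [0, 0, 0.2], "rot": [0, 0, 0]}, {"delta_pos": [0, 0, 0.05], "rot": [0, 0, 0]}, {"delta_pos": [0, 0, 0.03], "rot": [0, 0, 0]}, {"delta_pos": [0, 0, 0.02], "rot": [0, 0, 0]}, {"delta_pos": [0, 0, 0], "rot": [0, 0, 0]}]' --grip -0.72

```text
t: 27.8
tcp_pos: [0.5574, 0.1895, 0.0623]
tool_rot: [0.766, -0.643, -0.0, -0.0]
contact_force: [-3.3, -2.4, 5.4]
finger_gap: 0.0126
```

All three make contact at the same height. Retreating for a final look.

Emit:
send_rows --steps '[{"delta_pos": [0, 0, -0.6], "rot": [0, 0, 0]}, {"delta_pos": [0, 0.5, -0.8], "rot": [0, 0, 0]}, {"delta_pos": [0, 0.8, -0.8], "rot": [0, 0, 0]}, {"delta_pos": [0, 0.8, -0.6], "rot": [0, 0, 0]}, {"delta_pos": [0, 0.8, 0], "rot": [0, 0, 0]}, {"delta_pos": [0, 0, 0], "rot": [0, 0, 0]}, {"delta_pos": [0, 0, 0], "rot": [0, 0, 0]}]'

```text
t: 28.5
tcp_pos: [0.4434, 0.1695, 0.174]
tool_rot: [0.766, -0.643, 0.0, -0.001]
contact_force: [0.1, -0.5, -0.4]
finger_gap: 0.0131
```

```bash
python3 - <<'E'
from h import *
c=snap('wrist','w8'); plan([.45,.17,.17],-80); im=c['image'][:240,150:430]; cv2.imwrite('pics/w8c.png',cv2.resize(im,None,fx=2.4,fy=2.4,interpolation=cv2.INTER_CUBIC))
E
```

```text
t 28.55 p [0.4439 0.1695 0.1737] yaw -80.03 gap 0.0126 F [ 0.3 -0.3 -0. ]
 delta units (tool axes before turning) [ 0.014 -0.153  0.092] rot [-0.001  0.    -0.001] q6 1.71
```

View pics/w8c.png

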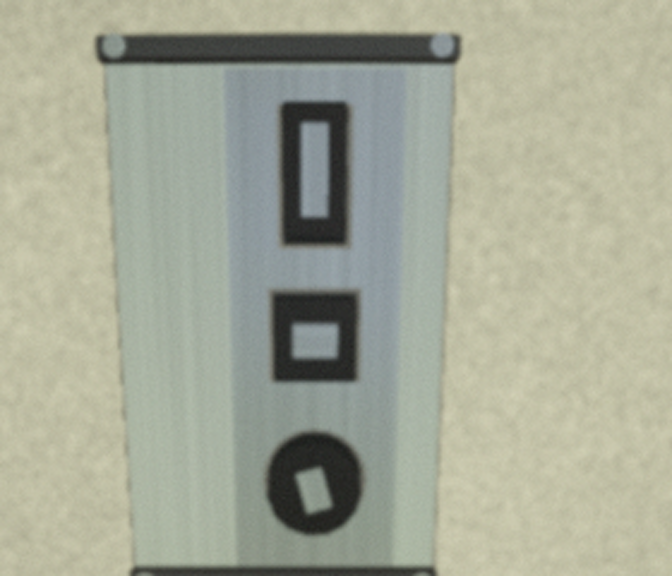

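All three mounts sit square in their own cavities, polished faces up: oblong (315,172), square (315,337), round (314,484). Handing in.

```bash
python3 -c "
from bench import robot
print(robot.close_job())"
```

```text
the job is handed in; nothing more can be done
None
```

All three mounts are in the holder plate of the stage nearest the robot, each in the cavity cut to its outline with its polished face up. I handed the job in at about 28.6 s of the 72 s allowed. I located the plate and cavities with two wrist-camera views.

**Final checks**
- **Seating:** I pressed lightly on the resin either side of each polished section, with 5–8 N vertical. All three made contact at TCP z = 0.062 m, the height expected for fully home. That also suggests they are level, but I did not measure tilt separately.
- **Insertion force:** All three mounts went in with only sensor-noise forces, about 1 N.
- **Last picture:** It shows all three mounts square in their cavities with the gripper clear. The objective, oil bottle and mouse were never touched, though I took no final picture of them.

**Readings that disagreed**
- The first outline fit gave mount heights of about 20 mm. Triangulating the steel sections gave 24–27 mm, which agrees with the stated 26 mm.
- The gripper read about 35 mm on the 36 mm round mount. The mount still went home normally.

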